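Slide the drip cup round its bent rail and push the end sleeve home

ROBOT

A 6-joint arm with a two-finger parallel gripper is mounted at the origin on the work surface. World frame = base frame: x ahead of the robot, y to its left, z up, the work surface at z = 0. Lengths are in mm, angles in rad, forces in N, time in s.
With the tool pointing down it reaches from about 300 to 850 mm from the base axis. Payload 5.4 kg.
Tool frame: the origin (TCP) lies at the very end of the fingers, on their centre line; the grasp point (between the pads) lies 19 mm behind it (bot.tcp_to_grasp is the distance from the TCP to the grasp point, in mm); y points along the fingers, z is the direction in which the jaws open and shut, and the axes are right-handed (so a half turn about y gives the same grasp; the last joint's range is limited). The gripper opens to 85 mm and grips with 20 to 120 N. Pads are 22 mm wide; open, the fingers measure 114 mm over their backs; the gripper's body (76 mm by 85 mm) begins 54 mm behind the grasp point. The pads swing forward as they close: fully open they stand 13 mm farther back than shut.
Start: joints at [1.021, 0.158, 1.597, -0, 1.386, -0.21], TCP at [191.656, 542.102, 231.299] pointing down, gripper open.
Joint ranges: [-2.91, 2.91], [-0.94, 2.29], [0.18, 2.7], [-1.29, 4.43], [0.17, 2.64], [-3, 3]. Speed limits (rad/s): [2.57, 2.57, 3.14, 3.14, 3.14, 3.14].

INTERFACE

Orientations are given as a rotation vector (axis times angle).
In Python, from plant import bot gives the robot as it stands.
- The arm moves only by the shell command python3 -m crank 'ROWS'. ROWS is JSON, one flat list of numbers, 7 for each row, row after row: the shift along the tool's x, y, z in units of 25 mm (1.0 is 25 mm), then the turn, a rotation vector about the tool's x, y, z in units of 6 degrees (1.0 is 6 degrees), then the finger opening in mm, from 0 to 85.4. A call has 1 to 8 rows; each row shifts and turns the pose as measured when the row begins, along the tool's axes as they then stand; what a row does not reach is not made up. A row lasts 1/12 s, in which the tool goes at most 41.7 mm and 7.16 degrees, less where a joint would pass 70% of its speed; a pose out of reach is approached as far as the arm can. A call is refused whole if a number of a shift passes 1 or a number of a turn 1, either way. A call with a gripper value outside its range is refused whole. The fingers move at their own pace and stop on an object; the grip force is fixed at half the most. Time passes only in rows, so rows that do not move let the fingers close. It gives the time, the measured TCP pose, the force and the opening at its end, in the units of the state.
- bot.get_obs(): the state, without advancing time (a new reading comes with each control period).
- bot.get_image(name): name is "scene" or "top" or "wrist"; returns a dict with "img" (420x560x3 uint8, red, green, blue), "K" (3x3 intrinsics, pixels), "dist_coeffs" ([k1, k2, p1, p2, k3] as OpenCV has them; the pictures are not rectified), "R" (3x3) and "t" (3): a world point X has camera coordinates R X + t; the wrist camera has in their place "mount" (4x4, takes a point from camera to tool coordinates, whose origin is the TCP and whose axes are the tool frame's). Camera axes: x right, y down, z forward; pixel columns grow to the right and rows downward; lengths in mm; the calibration is good to about 2 mm. A picture is of the moment at which its call begins: read the wrist's pose just before it. There is no depth.
- bot.hand_in(): hands the job in, once; it reports no verdict.
Trained networks look in the newest picture that a camera, given by its name, has taken for a name from the list of things; names that differ only in an ending like _2 or _b are one class to them, and where a whole thing is asked for, a point or a joint stands for the part that bears it (a point fixed in the world has none). Each returns a list of dicts, best first, with "confidence" (0 to 1); they miss things now and then, are a little off and sometimes report something else, mostly with a low value. They report only what shows in the picture. A call takes as long as a camera call. They do not tell look-alikes from the thing itself.
- bot.boxes_of(camera, target): "bbox" ([left, top, right, bottom] in pixels, round what is visible of it).
The state is a dict: "time_s": time; "qpos": joint angles; "qvel": joint speeds; "effort": joint torques, N m; "ee_pos": TCP position; "tool_rot": TCP orientation; "ft_force": force on the tool from outside, world axes, zero at the start; "ft_torque": the same for the moment, N m; "width": finger opening in mm.
Only numpy, scipy, OpenCV 4.12 (cv2) and the standard library are available. Lean on these libraries where they do the work, as an engineer would, in place of code of your own. Each camera call takes 0.05 s, during which the arm holds its last target.

TASK

Take the drip cup's carrier by its black stem and slide it along the bent rod, round both bends, to the stop block at the far end, until its ring has pushed the stop's sliding sleeve fully in. Then leave the carrier hanging there. Feel your way gently without forcing the ring against the rod or the stop, do not press on the rod, posts or stop with the gripper itself, and leave the bottles, dish and spanner where they are.

Things in the scene. Friction and masses are not known exactly. Their poses are not given: they have to be found in the camera images.
- rail: Fixed bent rail: level round steel rod 10 mm thick, axis 150 mm above the table, a post at each end. Origin on the table. Own frame: leg 1 runs along +y, the rod then bends right by about 60 deg (clockwise from above), then left by about 60 deg, then leg 3 to the end post. The rail does not give; pressing the carrier on it with over 18 N, or the gripper with over 3 N, damages it.
- start (a point): Where leg 1 meets its post, on the rod's axis; in the rail's frame at (-60, -170, 150) mm. The post is 14 mm thick (20 mm where it holds the rod) and rises 18 mm above the axis. Leg 1 runs from here along the rail's +y.
- bend1 (a point): Sharp corner of bend 1 (where straight legs 1 and 2 would meet), rail frame (-60, -60, 150) mm. Bends have a 35 mm radius. Leg 2 is 130 mm from sharp corner to sharp corner; leg 3 then runs 170 mm to the end post. Hand-bent: bend 1 is up to 13 deg off 60, bend 2 up to 10, either way; this is not measured, so legs 2 and 3 lie up to 50 mm off nominal and must be followed by feel or eye.
- sleeve (a joint): Travel (m) of the aluminium sleeve, 24 mm thick, round the rod on leg 3: 0 = standing out 16 mm from the dark stop block (34 wide, 26 long, 36 mm high), 0.008 = fully in, hard. About 4 N friction, no spring, stays put. The block is clamped by hand: the sleeve's free end starts 92 mm past the second sharp corner, up to 15 mm either way, not measured; the ring's end face pushes it.
- ring (a point): Centre of the carrier's steel ring, threaded on the rod: bore 14 mm (2 mm play all round), outside diameter 32 mm, 14 mm long. It starts on leg 1, 32 to 65 mm from the start post. y along the bore (at the start, along the rod towards the stop), z up the stem. Hanging freely, the bore rests on the rod's top, so the centre is 2 mm below the rod's axis.
- stem (a point): Middle of the carrier's upright black round stem, 16 mm in diameter, 50 mm tall from 15 to 65 mm above the ring's centre, to be gripped from above; this point is 45 mm above the ring's centre on the stem's axis. z along the stem, up.
- carrier: The whole drip-cup carrier, loose, 0.28 to 0.44 kg: ring, stem above it, and a small steel cup (52 mm across, 44 mm high) hung below it from a thin rod, its bottom 80 mm below the ring's centre. It hangs upright by its own weight. Origin and axes as the ring's.
- bottle_a: Bystander: clear bottle, 68 mm in diameter, 190 mm high, origin under its base; leave it standing.
- bottle_b: Bystander: a second, like bottle, origin under its base; leave it standing.
- capdish: Bystander: white dish, 90 mm across, 40 mm high, origin under its base; leave it.
- spanner: Bystander: steel spanner 160 mm long lying on the table, origin at its underside; leave it.
There are look-alikes about, which are no part of the job. Leave any orange look-alike of the carrier alone.

How it is judged (in metres and radians):
On the way:
1. the ring has come round the first bend (x of ring in the frame of rail above -0.02 m), for 0.1 s.
At the end, for the whole second after the job is handed in: The sleeve is pushed in at least 6.5 of its 8 mm; the carrier has been left at the stop on leg 3 (its ring over 165 mm from the first bend's corner), hanging upright within 0.3 rad, at rest and released (value of joint sleeve above 0.0065 m and horizontal distance between ring and bend1 above 0.165 m and angle between ring's own z axis and vertical below 0.3 rad and linear speed of carrier below 0.02 m/s); the robot touches nothing.
It fails at once if the carrier is forced against the rod or stop (more than 18 N) (contact force between carrier and rail above 18 N).
It fails at once if the gripper or arm presses on the rod, posts or stop itself (more than 3 N) (contact force between any of the fingers, the arm and rail above 3 N).
It fails at once if a bottle, the dish or the spanner is moved by more than 20 mm (distance of any of bottle_a, bottle_b, capdish, spanner from where it was at the start of the episode above 0.02 m).
It also fails if it takes over 72 s, if anything falls off the work surface, if the arm or the gripper's body presses on something with over 40 N, if the wrist force passes 120 N, or if a joint passes its speed limit or range.

## Working session

There is one attempt and no reset: what is moved stays moved. The work goes in short steps, Python scripts to look and compute and a shell command to move; the robot and the scene stay as the last step left them, time stands still between calls to the robot, and variables do not carry over. Pictures are saved under pics/ and viewed, and the job is handed in when it is done.

```bash
ls; mkdir -p pics; python3 - <<'E'
from plant import bot
import cv2
o=bot.get_obs();print(o)
for n in ["scene","top","wrist"]:
    d=bot.get_image(n);cv2.imwrite(f"pics/{n}0.png",d["img"][:,:,::-1])
    print(n,d["K"],d["dist_coeffs"],d.get("R"),d.get("t"),d.get("mount"))
    for t in ["carrier","rail","sleeve","stem","ring"]:
        print(t,[(b["bbox"],round(b["confidence"],2)) for b in bot.boxes_of(n,t)][:4])
E
```

```text
pics
{'time_s': 0.0, 'qpos': array([ 1.02088191e+00,  1.59053844e-01,  1.59823387e+00, -3.47940197e-06,
        1.38619547e+00, -2.10095205e-01]), 'qvel': array([-0.00055308,  0.00203669,  0.00022122, -0.00036752, -0.00101815,
       -0.00057772]), 'effort': array([ 5.38571931e-04, -3.96009529e+01, -3.31424510e+01, -3.24694738e-04,
        8.70042684e-03,  2.97579732e-05]), 'ee_pos': array([191.35529907, 541.58988434, 230.31338444]), 'tool_rot': array([-1.55605806,  0.2672755 , -0.26617437]), 'ft_force': array([1.06699405, 0.54060289, 0.15113849]), 'ft_torque': array([0.01527088, 0.04926223, 0.00605353]), 'width': 85.16517190346556}
scene [[530.42562725   0.         284.49545821]
 [  0.         530.42562725 214.74780748]
 [  0.           0.           1.        ]] [-0.11564451  0.          0.          0.          0.        ] [[-0.42009304  0.90746645  0.00514538]
 [ 0.77405054  0.36127887 -0.51992628]
 [-0.47367457 -0.21443463 -0.85419564]] [ 283.21764815 -345.9646251  1383.50991965] None
carrier [([264.1, 128.9, 287.7, 178.5], 0.93), ([234.2, 139.3, 258.6, 191.0], 0.61)]
rail [([217.
[... 756 characters left out ...]
0, 181.9], 0.51)]
stem [([322.4, 228.3, 349.1, 256.1], 0.97), ([308.2, 285.1, 337.3, 310.7], 0.76), ([157.3, 155.3, 371.0, 258.3], 0.52)]
ring [([311.0, 287.1, 338.2, 311.7], 0.94)]
wrist [[370.6486859    0.         278.80723527]
 [  0.         370.6486859  212.45185553]
 [  0.           0.           1.        ]] [-0.00785584  0.          0.          0.          0.        ] None None [[ 7.14742860e-04  9.61888628e-01  2.73440589e-01 -6.85257053e+01]
 [ 2.25067261e-04 -2.73440807e-01  9.61888806e-01 -1.42785098e+02]
 [ 9.99999719e-01 -6.25960632e-04 -4.11929503e-04  2.33551158e-02]
 [ 0.00000000e+00  0.00000000e+00  0.00000000e+00  1.00000000e+00]]
carrier []
rail []
sleeve []
stem []
ring []
```

View pics/scene0.png

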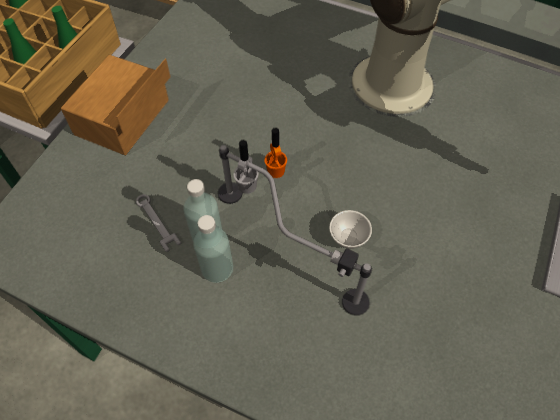

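View pics/top0.png

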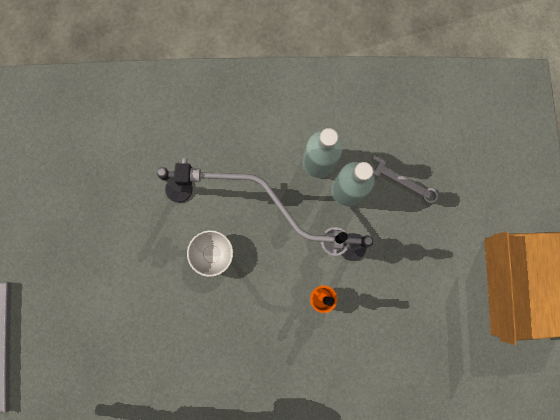

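View pics/wrist0.png

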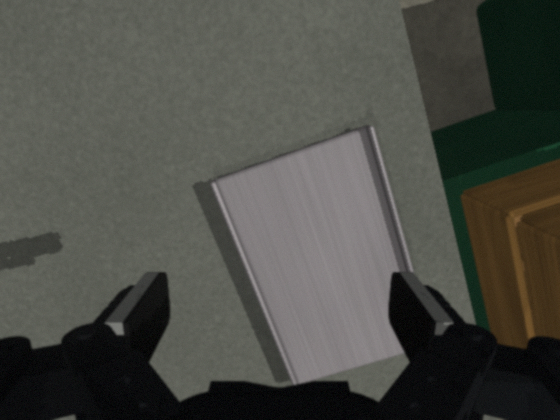

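```bash
python3 - <<'E'
import cv2
a=cv2.imread("pics/scene0.png")[110:330,180:400];cv2.imwrite("pics/s_c.png",cv2.resize(a,None,fx=2.7,fy=2.7,interpolation=cv2.INTER_CUBIC))
a=cv2.imread("pics/top0.png")[140:330,150:390];cv2.imwrite("pics/t_c.png",cv2.resize(a,None,fx=3.1,fy=3.1,interpolation=cv2.INTER_CUBIC))
E
```

```text
(no output)
```

View pics/s_c.png

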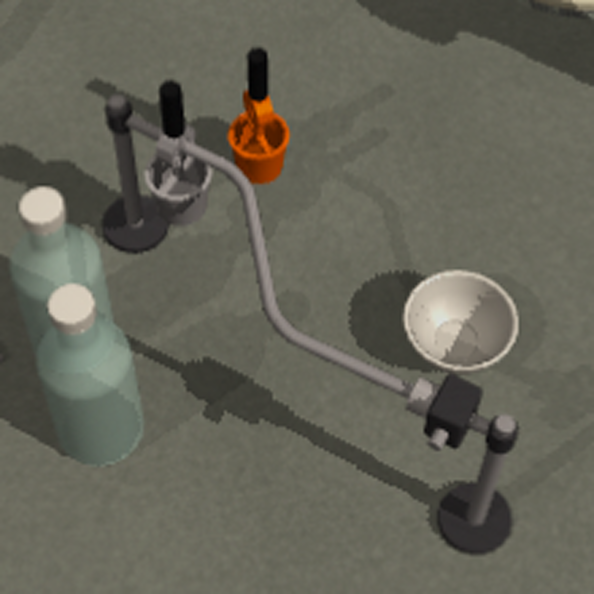

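View pics/t_c.png

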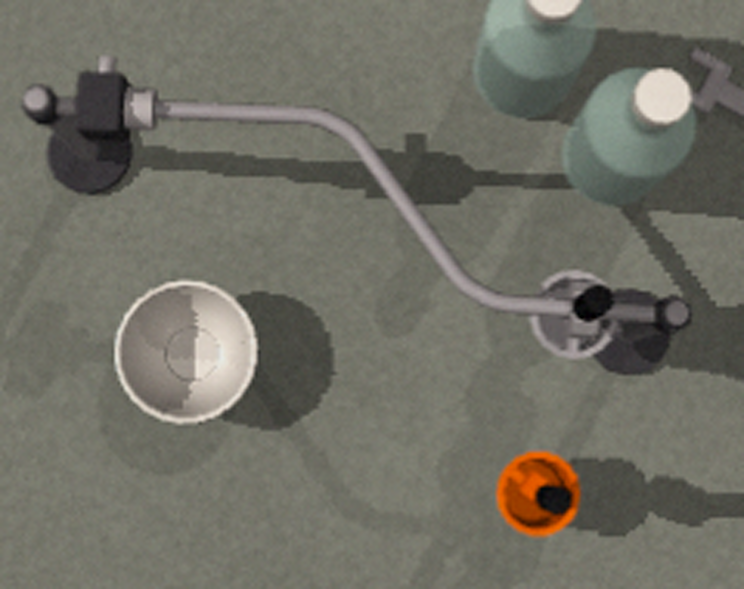

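```bash
cat > h.py <<'E'
from plant import bot
import cv2,numpy as np
from scipy.spatial.transform import Rotation as Rn
def ray(d,px,z):
    u=cv2.undistortPoints(np.array(px,float).reshape(-1,1,2),d["K"],d["dist_coeffs"]).reshape(-1,2)
    v=np.c_[u,np.ones(len(u))]@d["R"]; c=-d["R"].T@d["t"]
    return c+v*((z-c[2])/v[:,2])[:,None]
def proj(d,X):
    return cv2.projectPoints(np.array(X,float).reshape(-1,1,3),cv2.Rodrigues(d["R"])[0],d["t"],d["K"],d["dist_coeffs"])[0].reshape(-1,2)
def rect(d,z,x0,x1,y0,y1,s):
    # rows: x from x1 down, cols: y from y1 down
    xs=np.arange(x1,x0,-1/s);ys=np.arange(y1,y0,-1/s)
    Y,X=np.meshgrid(ys,xs);p=proj(d,np.stack([X,Y,np.full_like(X,z)],-1).reshape(-1,3)).astype(np.float32)
    return cv2.remap(d["img"],p[:,0].reshape(X.shape),p[:,1].reshape(X.shape),cv2.INTER_CUBIC)
def wristcam(d,o):
    T=np.eye(4);T[:3,:3]=Rn.from_rotvec(o["tool_rot"]).as_matrix();T[:3,3]=o["ee_pos"]
    C=np.linalg.inv(T@d["mount"]);d["R"]=C[:3,:3];d["t"]=C[:3,3];return d
E
python3 - <<'E'
from h import *
for n in ["top","scene"]:
    d=bot.get_image(n)
    np.savez(f"{n}.npz",**{k:d[k] for k in d})
    c=ray(d,[[0,0]],0)
im={}
d=dict(np.load("top.npz"))
for nm,px,z in [("startpost",[369,241],168),("stemtop",[342,238],213),("block",[183,173],168),("endpost",[163,174],168),("dish",[210,253],40),("orange",[323,299],50),("botA",[328,138],190),("botB",[363,172],190)]:
    print(nm,ray(d,[px],z)[0].round(0))
for n in ["top","scene"]:
    d=dict(np.load(n+".npz"))
    r=rect(d,150,440,690,-150,290,1.8); print(r.shape)
    for i in range(0,450,50):
        c=int(i*1.8); 
        if c<r.shape[1]: cv2.putText(r,str(290-i),(c,10),0,.35,(255,255,0));cv2.line(r,(c,0),(c,5),(255,255,0))
    for i in range(0,250,50):
        cv2.putText(r,str(690-i),(0,int(i*1.8)+4),0,.35,(255,255,0))
    cv2.imwrite(f"pics/r_{n}.png",r[:,:,::-1])
E
```

```text
startpost [ 487. -225.  168.]
stemtop [ 490. -173.  213.]
block [611.  89. 168.]
endpost [610. 124. 168.]
dish [480.  59.  40.]
orange [ 387. -156.   50.]
botA [ 662. -160.  190.]
botB [ 602. -217.  190.]
(450, 792, 3)
(450, 792, 3)
```

View pics/r_top.png

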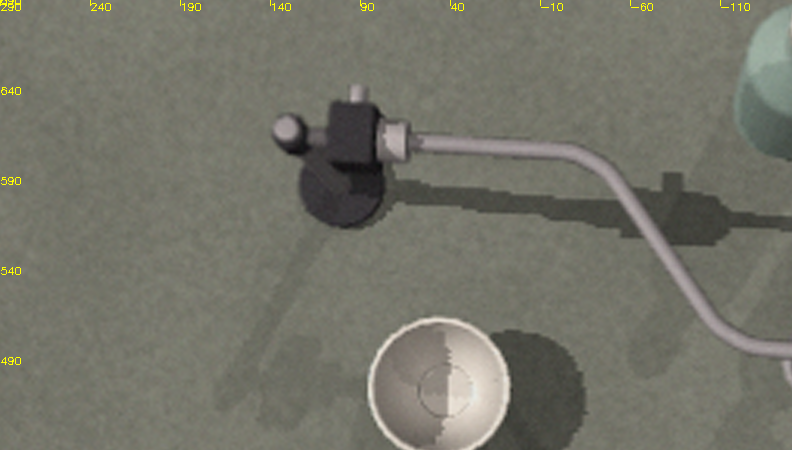

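View pics/r_scene.png

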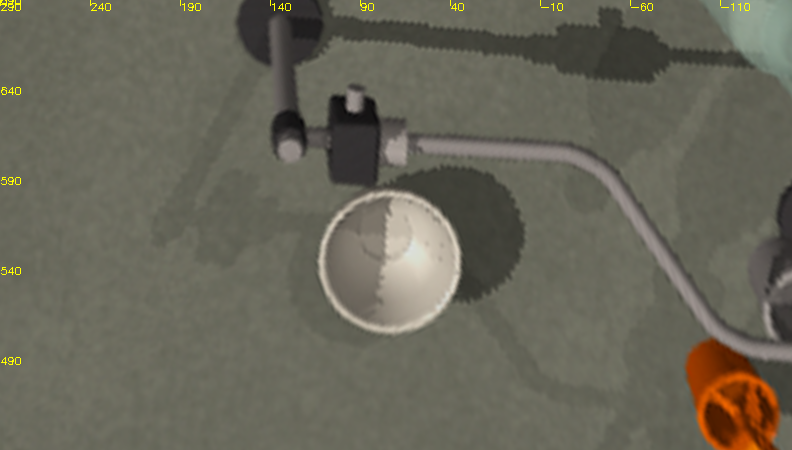

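```bash
python3 - <<'E'
from h import *
for n in ["top","scene"]:
    d=dict(np.load(n+".npz"))
    s=2.0;r=rect(d,150,470,650,-240,140,s)
    f=r.astype(int); m=((f[:,:,0]-f[:,:,1]>2)&(f.sum(2)>290)&(f[:,:,0]-f[:,:,2]<40)).astype(np.uint8)*255
    m=cv2.morphologyEx(m,cv2.MORPH_OPEN,np.ones((5,5)))
    cv2.imwrite(f"pics/m_{n}.png",np.vstack([r[:,:,::-1][:290],cv2.cvtColor(m,8)[:290]]))
    nl,lab,st,ce=cv2.connectedComponentsWithStats(m)
    print(n,st[1:])
    k=1+st[1:,4].argmax();V,U=np.nonzero(lab==k)
    pts=np.c_[650-V/s,140-U/s]
    np.save(n+"_pts.npy",pts)
    for y in range(80,-240,-10):
        q=pts[abs(pts[:,1]-y)<1.5]
        if len(q): print(y,q[:,0].mean().round(1),np.ptp(q[:,0]),end=' | ')
    print()
E
```

```text
top [[   25     0     5     3    15]
 [   88    14    19    20   335]
 [  696    40    64    68  3503]
 [    2    48    29    28   628]
 [  119    56    33    42  1167]
 [   50    68     8     6    46]
 [  155    68   491   292 11704]
 [   13   155     5     5    25]
 [   75   221     5     5    25]
 [  578   269    74    32  1045]
 [  109   271   159    89 11155]
 [  725   311    21    22   368]
 [  659   314    49    12   410]
 [  633   339    27    21   270]
 [  607   345    17    15   239]]
60 611.4 5.5 | 50 610.4 9.0 | 40 610.5 9.0 | 30 609.6 10.0 | 20 609.0 9.5 | 10 608.0 9.5 | 0 608.0 9.0 | -10 607.5 9.0 | -20 607.2 9.5 | -30 604.3 11.0 | -40 599.3 13.5 | -50 590.7 17.5 | -60 577.4 18.5 | -70 562.4 20.0 | -80 547.6 18.5 | -90 533.6 19.5 | -100 519.0 18.5 | -110 507.7 14.0 | -120 501.5 11.0 | -130 497.5 9.5 | -140 496.5 9.0 | -150 487.2 26.0 | -160 487.8 29.0 | -170 484.4 10.5 | -180 482.5 7.0 | 
scene [[  591     0    70    37  2050]
 [   85    19    17    25   363]
 [  125    64    30    41   921]
 [  163    73   490   274 10534]
 [    9    75    26    27   577]
 [  707    88    53    79  3276]
 [   53   130   160   163 19529]
 [  563   218    81    47  1686]
 [  546   252    17    44   414]
 [  642   261     6    11    63]
 [  589   279    10    22   196]
 [  739   341     9    10    82]]
80 544.2 79.5 | 70 544.3 80.5 | 60 543.2 76.5 | 50 544.1 66.5 | 40 544.6 47.0 |
```

View pics/m_top.png

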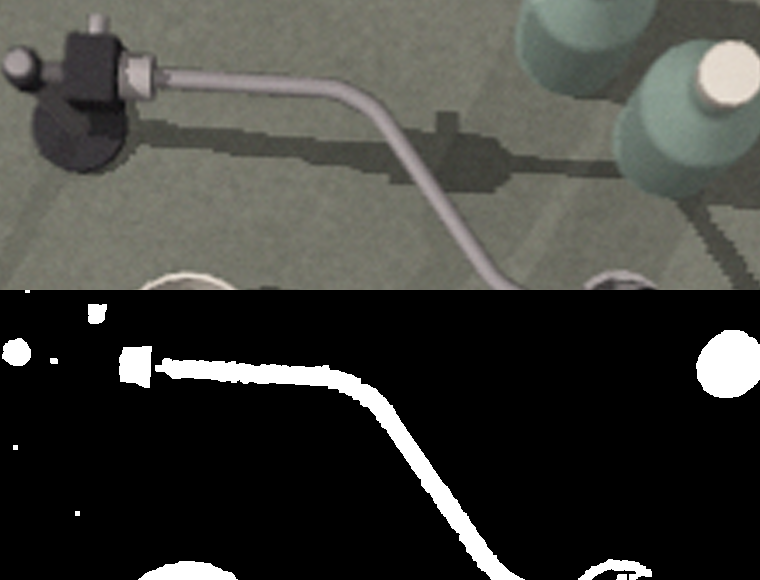

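View pics/m_scene.png

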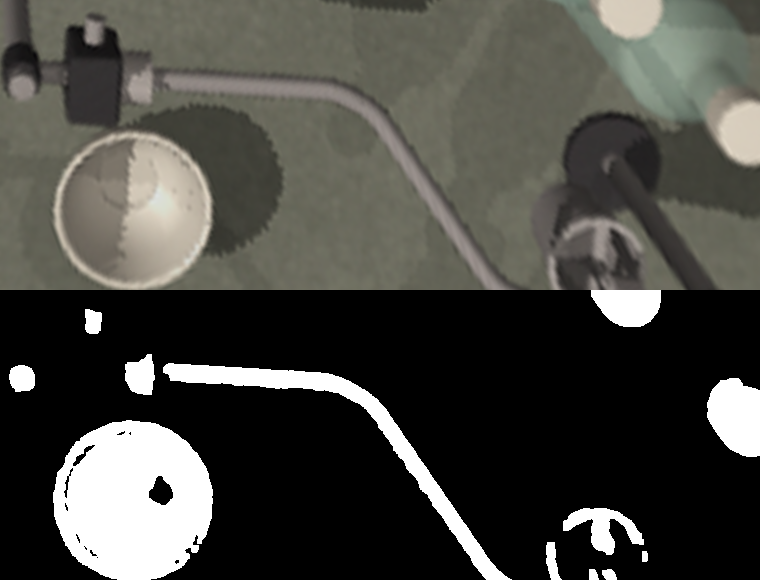

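```bash
cat > path.py <<'E'
import numpy as np
def path(p,n=400,extra=0):
    # p: bend1 x,y, leg1 heading th (direction angle, from +x axis), a1,a2 ; right turn then left
    bx,by,th,a1,a2=p
    u1=np.array([np.cos(th),np.sin(th)]);u2=np.array([np.cos(th-a1),np.sin(th-a1)]);u3=np.array([np.cos(th-a1+a2),np.sin(th-a1+a2)])
    b1=np.array([bx,by]);b2=b1+130*u2;R=35
    def s2xy():
        out=[];t1=R*np.tan(a1/2);t2=R*np.tan(a2/2)
        S=b1-110*u1
        for s in np.arange(0,110-t1,1.0): out.append(S+s*u1)
        c=b1-t1*u1+R*np.array([u1[1],-u1[0]])
        for g in np.arange(0,a1,1/R): out.append(c+R*np.array([-np.sin(th-g),np.cos(th-g)]))
        for s in np.arange(t1,130-t2,1.0): out.append(b1+s*u2)
        h=th-a1;c=b2-t2*u2+R*np.array([-u2[1],u2[0]])
        for g in np.arange(0,a2,1/R): out.append(c+R*np.array([np.sin(h+g),-np.cos(h+g)]))
        for s in np.arange(t2,170,1.0): out.append(b2+s*u3)
        return np.array(out)
    return s2xy(),b1,b2,u1,u2,u3
E
python3 - <<'E'
from h import *
from path import path
from scipy.optimize import least_squares
from scipy.spatial import cKDTree
res={}
for n in ["top","scene"]:
    d=dict(np.load(n+".npz"))
    s=2.0;r=rect(d,150,470,650,-240,140,s)
    f=r.astype(int); m=((f[:,:,0]-f[:,:,1]>2)&(f.sum(2)>290)&(f[:,:,0]-f[:,:,2]<40)).astype(np.uint8)*255
    m=cv2.morphologyEx(m,cv2.MORPH_OPEN,np.ones((5,5)))
    nl,lab,st,ce=cv2.connectedComponentsWithStats(m)
    V,U=np.nonzero(lab==lab[int((650-577)*s),int(200*s)])
    pts=np.c_[650-V/s,140-U/s]; 
    pts=pts[(pts[:,1]>-143)&(pts[:,1]<52)]
    # leg1 visible near post
    V,U=np.nonzero(m);q=np.c_[650-V/s,140-U/s]
    for y in [-210,-205,-200,-195,-140,-130]:
        qq=q[(abs(q[:,1]-y)<1.5)&(abs(q[:,0]-490)<12)];print(y,qq[:,0].mean().round(1) if len(qq) else None,np.ptp(qq[:,0]) if len(qq) else 0,end='; ')
    ok=lambda P:np.clip(cKDTree(path(P)[0]).query(pts)[0],0,12)
    fit=least_squares(ok,[492,-118,np.pi/2,1.0,1.0],loss='soft_l1',diff_step=1e-3)
    print(n,fit.x[:2].round(1),np.degrees(fit.x[2:]).round(1),np.sqrt((fit.fun**2).mean()).round(2),"start",(path(fit.x)[0][0]).round(1),"b2",path(fit.x)[2].round(1),'end',path(fit.x)[0][-1].round(1))
    res[n]=fit.x
np.save("fit.npy",(res["top"]+res["scene"])/2)
E
```

```text
-210 489.5 4.0; -205 490.1 4.5; -200 490.6 4.0; -195 491.2 3.5; -140 496.5 9.0; -130 497.3 9.0; top [ 497.4 -115.1] [88.6 54.  51.1] 2.81 start [ 494.8 -225.1] b2 [604.5 -41.3] end [617.1 128. ]
-210 None 0; -205 None 0; -200 None 0; -195 None 0; -140 494.5 8.0; -130 495.6 8.0; scene [ 495.3 -114.1] [90.1 55.4 50.7] 2.46 start [ 495.6 -224.1] b2 [602.2 -40.1] end [615.7 128.9]
```

```bash
python3 - <<'E'
from h import *
o=bot.get_obs();R=Rn.from_rotvec(o["tool_rot"]).as_matrix();print(R.round(3),o["time_s"],o["ee_pos"])
d=dict(np.load("scene.npz"));t=dict(np.load("top.npz"))
print("stemtop scene",ray(d,[[243.3,141.5]],213),"post",ray(d,[[223.7,148]],168))
for n,c in(("top",t),("scene",d)):
    r=rect(c,150,465,535,-240,-100,5);print(r.shape)
    for i in range(0,140,20): cv2.putText(r,str(-100-i),(i*5,10),0,.35,(255,255,0))
    for i in range(0,70,10): cv2.putText(r,str(535-i),(0,i*5+4),0,.35,(255,255,0))
    cv2.imwrite(f"pics/l1_{n}.png",r[:,:,::-1])
for n,c in(("top",t),("scene",d)):
    r=rect(c,150,585,640,20,140,6)
    for i in range(0,120,20): cv2.putText(r,str(140-i),(i*6,10),0,.35,(255,255,0))
    for i in range(0,55,10): cv2.putText(r,str(640-i),(0,i*6+4),0,.35,(255,255,0))
    cv2.imwrite(f"pics/l3_{n}.png",r[:,:,::-1])
a=cv2.vconcat([cv2.imread(f"pics/l1_{n}.png")[:,:700] for n in("top","scene")]);cv2.imwrite("pics/l1.png",a[:600])
a=cv2.vconcat([cv2.imread(f"pics/l3_{n}.png")[:298] for n in("top","scene")]);cv2.imwrite("pics/l3.png",a)
E
```

```text
[[ 0.943 -0.     0.333]
 [-0.333  0.     0.943]
 [-0.    -1.     0.   ]] 1.0 [191.66603944 542.10514444 231.29928982]
stemtop scene [[ 490.54047618 -172.58786079  213.        ]] post [[ 490.29595815 -219.76457036  168.        ]]
(350, 700, 3)
(350, 700, 3)
```

View pics/l1.png

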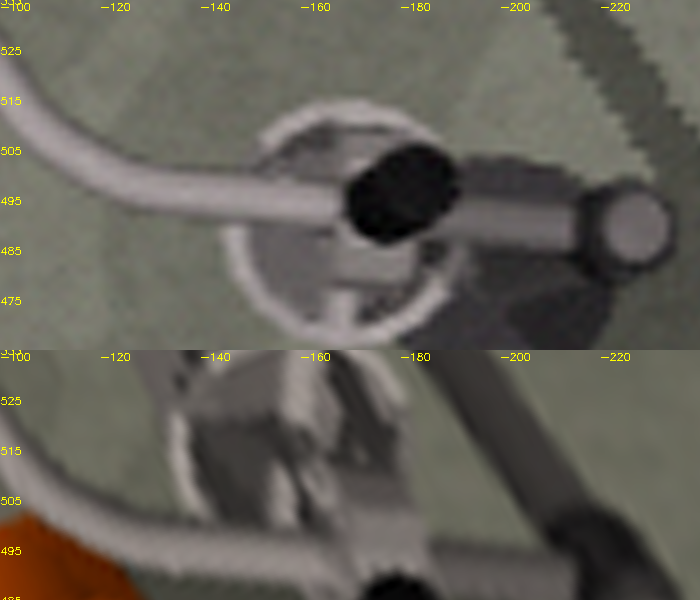

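View pics/l3.png

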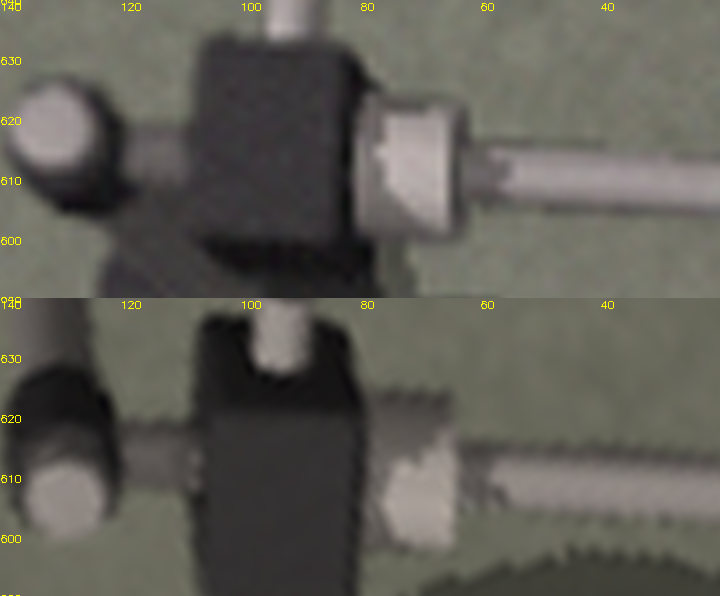

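```bash
python3 - <<'E'
from h import *
from path import path
from scipy.optimize import least_squares
from scipy.spatial import cKDTree
c=[]
for n in ["top","scene"]:
    d=dict(np.load(n+".npz"))
    s=2.0;r=rect(d,150,470,650,-240,140,s)
    f=r.astype(int); m=((f[:,:,0]-f[:,:,1]>2)&(f.sum(2)>290)&(f[:,:,0]-f[:,:,2]<40)).astype(np.uint8)*255
    m=cv2.morphologyEx(m,cv2.MORPH_OPEN,np.ones((5,5)))
    lab=cv2.connectedComponents(m)[1]
    V,U=np.nonzero(lab==lab[int((650-577)*s),int(200*s)])
    pts=np.c_[650-V/s,140-U/s]; pts=pts[(pts[:,1]>-143)&(pts[:,1]<52)]
    # centreline: columns for legs, perpendicular-ish rows for leg2
    for y in np.arange(50,-143,-3):
        q=pts[abs(pts[:,1]-y)<1]; 
        if len(q) and (y>-30 or y<-118): c.append([q[:,0].mean(),y])
    for x in np.arange(505,600,3):
        q=pts[abs(pts[:,0]-x)<1]
        if len(q): c.append([x,q[:,1].mean()])
c=np.array(c); c=np.vstack([c,[[491,-205]]*6,[[490.5,-208]]*4])
def f(P):
    return cKDTree(path(P)[0]).query(c)[0]
best=None
fit=least_squares(f,[495,-115,np.radians(85.5),0.95,0.9],loss='soft_l1',diff_step=1e-4)
P=fit.x;pa,b1,b2,u1,u2,u3=path(P)
print(P[:2],np.degrees(P[2:]),np.sqrt((fit.fun**2).mean()),fit.fun.max(),"start",pa[0],"b2",b2,"end",pa[-1])
np.save("fit.npy",P)
print("sleeve end past b2",(np.array([612,65])-b2)@u3)
for n in ["top","scene"]:
    d=dict(np.load(n+".npz"));im=d["img"][:,:,::-1].copy()
    big=cv2.resize(im,None,fx=3,fy=3,interpolation=cv2.INTER_CUBIC)
    p=proj(d,np.c_[pa,np.full(len(pa),150)])
    for q in p: cv2.circle(big,tuple((q*3+1).astype(int)),1,(0,255,0),-1)
    x0,y0=(p.min(0)*3-40).astype(int);x1,y1=(p.max(0)*3+40).astype(int)
    cv2.imwrite(f"pics/ov_{n}.png",big[y0:y1,x0:x1])
E
```

```text
[ 496.79247383 -115.0714201 ] [86.29714105 51.22040758 50.45841742] 1.1958920767765122 2.8790846896667333 start [ 489.68844258 -224.84178377] b2 [603.1822829  -40.36393368] end [616.3767717 128.6132556]
sleeve end past b2 105.73062071344152
```

View pics/ov_top.png

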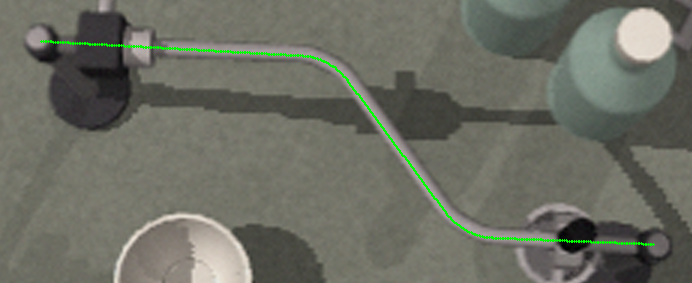

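View pics/ov_scene.png

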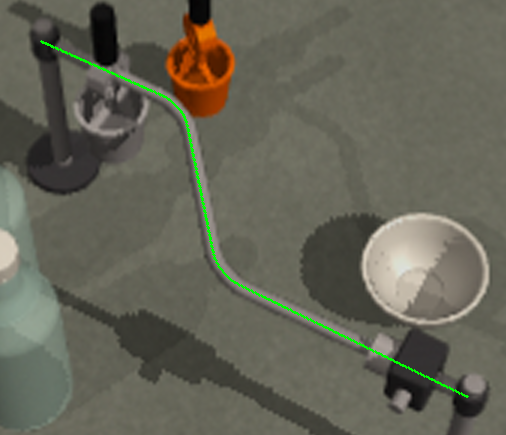

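```bash
python3 - <<'E'
from h import *
from path import path
from scipy.optimize import least_squares
from scipy.spatial import cKDTree
P=np.load("fit.npy");allp={}
for n in ["top","scene"]:
    d=dict(np.load(n+".npz"))
    s=2.0;r=rect(d,150,470,650,-240,140,s)
    f=r.astype(int); m=((f[:,:,0]-f[:,:,1]>2)&(f.sum(2)>290)&(f[:,:,0]-f[:,:,2]<40)).astype(np.uint8)*255
    m=cv2.morphologyEx(m,cv2.MORPH_OPEN,np.ones((5,5)))
    lab=cv2.connectedComponents(m)[1]
    V,U=np.nonzero(lab==lab[int((650-577)*s),int(200*s)])
    pts=np.c_[650-V/s,140-U/s]; allp[n]=pts[(pts[:,1]>-143)&(pts[:,1]<52)]
def fitset(pts):
    extra=np.repeat([[491,-205.],[491.5,-200],[490.5,-209]],150,0)
    q=np.vstack([pts,extra]); best=None
    for a1 in (48,52,56,60):
      for a2 in (48,52,56):
        ft=least_squares(lambda P:cKDTree(path(P)[0]).query(q)[0],[497,-116,np.radians(86),np.radians(a1),np.radians(a2)],diff_step=1e-3,x_scale=[1,1,.02,.02,.02])
        if best is None or ft.cost<best.cost: best=ft
    return best
for nm,pts in list(allp.items())+[("both",np.vstack(list(allp.values())))]:
    ft=fitset(pts);P=ft.x;pa,b1,b2,*_=path(P)
    print(nm,P[:2].round(1),np.degrees(P[2:]).round(1),np.sqrt((ft.fun**2).mean()).round(2),"start",pa[0].round(1),"b2",b2.round(1),"end",pa[-1].round(1))
    # signed offsets along path (mean of pixel offsets)
    i=cKDTree(pa).query(pts)[1];tg=np.gradient(pa,axis=0);tg/=np.linalg.norm(tg,axis=1)[:,None]
    dd=pts-pa[i];sg=dd[:,0]*tg[i,1]-dd[:,1]*tg[i,0]
    for k in range(70,300,10):
        w=abs(i-k)<5
        if w.any(): print((k,pa[k].round().astype(int).tolist(),sg[w].mean().round(1)),end=" ")
    print()
np.save("fit.npy",P)
E
```

```text
top [ 498.4 -115. ] [85.3 50.3 51.1] 2.74 start [ 489.4 -224.6] b2 [604.9 -40.4] end [616.4 128.9]
(80, [496, -145], np.float64(-0.2)) (90, [497, -135], np.float64(-0.1)) (100, [498, -125], np.float64(0.3)) (110, [502, -116], np.float64(0.6)) (120, [508, -109], np.float64(0.3)) (130, [516, -103], np.float64(-0.4)) (140, [524, -97], np.float64(-0.5)) (150, [532, -91], np.float64(-0.1)) (160, [541, -85], np.float64(-0.2)) (170, [549, -80], np.float64(-0.1)) (180, [557, -74], np.float64(-0.3)) (190, [565, -68], np.float64(0.0)) (200, [573, -63], np.float64(0.1)) (210, [582, -57], np.float64(0.2)) (220, [590, -51], np.float64(0.3)) (230, [597, -45], np.float64(-0.3)) (240, [603, -36], np.float64(-0.7)) (250, [606, -27], np.float64(0.1)) (260, [606, -18], np.float64(0.8)) (270, [607, -8], np.float64(0.4)) (280, [608, 2], np.float64(0.3)) (290, [609, 12], np.float64(-0.3)) 
scene [ 496.8 -113.4] [86.2 51.1 51.3] 2.38 start [ 489.5 -223.1] b2 [603.2 -38.7] end [614.1 130.7]
(80, [495, -143], np.float64(-0.6)) (90, [495, -133], np.float64(-0.5)) (100, [497, -124], np.float64(0.4)) (110, [500
[... 845 characters left out ...]
97, -125], np.float64(0.3)) (110, [501, -116], np.float64(0.9)) (120, [507, -108], np.float64(0.2)) (130, [515, -102], np.float64(-0.4)) (140, [524, -96], np.float64(-0.3)) (150, [532, -90], np.float64(-0.1)) (160, [540, -85], np.float64(-0.1)) (170, [548, -79], np.float64(-0.0)) (180, [556, -73], np.float64(-0.2)) (190, [565, -67], np.float64(0.0)) (200, [573, -62], np.float64(0.0)) (210, [581, -56], np.float64(0.2)) (220, [589, -50], np.float64(0.4)) (230, [596, -44], np.float64(-0.2)) (240, [602, -36], np.float64(-0.6)) (250, [605, -26], np.float64(0.1)) (260, [606, -17], np.float64(0.3)) (270, [606, -7], np.float64(0.3)) (280, [607, 3], np.float64(0.0)) (290, [608, 13], np.float64(-0.2))
```

Candidates for the carrier: the grey/steel cup on the rod (stem top px (342,238) in the top view) and the orange look-alike (px (323,299), not on the rod). I choose the grey one threaded on the rod; the crops confirm it. Rotating first so the jaws open across the rod.

```bash
python3 -m crank '[0,0,0,0,1,0,60, 0,0,0,0,1,0,60, 0,0,0,0,1,0,60, 0,0,0,0,1,0,60, 0,0,0,0,1,0,60, 0,0,0,0,1,0,60, 0,0,0,0,1,0,60, 0,0,0,0,1,0,60]'
python3 -m crank '[0,0,0,0,1,0,60, 0,0,0,0,1,0,60, 0,0,0,0,1,0,60, 0,0,0,0,1,0,60, 0,0,0,0,0.5,0,60, 0,0,0,0,0,0,60]'
```

```text
time_s: 1.67
ee_pos: [191.7, 542.1, 231.3]
tool_rot: [-1.357, 0.944, -0.944]
ft_force: [-0.7, -0.6, 0.2]
width: 59.7
time_s: 2.17
ee_pos: [191.7, 542.1, 231.3]
tool_rot: [-1.137, 1.315, -1.315]
ft_force: [0.3, -0.3, 0.2]
width: 60.1
```

```bash
A='x'; python3 -m crank '[1,0,0.42,0,0,0,60, 1,0,0.42,0,0,0,60, 1,0,0.42,0,0,0,60, 1,0,0.42,0,0,0,60, 1,0,0.42,0,0,0,60, 1,0,0.42,0,0,0,60, 1,0,0.42,0,0,0,60, 1,0,0.42,0,0,0,60]'
python3 -m crank '[1,0,0.42,0,0,0,60, 1,0,0.42,0,0,0,60, 1,0,0.42,0,0,0,60, 1,0,0.42,0,0,0,60, 1,0,0.42,0,0,0,60, 1,0,0.42,0,0,0,60, 1,0,0.42,0,0,0,60, 1,0,0.42,0,0,0,60]'
python3 - <<'E'
from h import *
o=bot.get_obs();R=Rn.from_rotvec(o["tool_rot"]).as_matrix();print(R.round(3),o["ee_pos"],o["qpos"])
print(R.T@(np.array([491.5,-173,231])-o["ee_pos"])/25)
E
```

```text
time_s: 2.83
ee_pos: [247.8, 328.0, 230.3]
tool_rot: [-1.147, 1.299, -1.297]
ft_force: [0.9, -0.7, 0.6]
width: 60.4
time_s: 3.5
ee_pos: [309.6, 110.2, 231.2]
tool_rot: [-1.151, 1.28, -1.284]
ft_force: [-0.0, -0.5, 0.1]
width: 59.9
[[-0.101  0.008  0.995]
 [-0.995  0.003 -0.101]
 [-0.004 -1.     0.007]] [309.61192684 110.24937104 231.15783109] [-0.0348693  -0.57936447  2.22078374  0.00353444  1.49259385  0.0664172 ]
[10.53411524  0.02541658  8.38649949]
```

```bash
python3 -m crank '[1,0,0.8,0,0,0,50, 1,0,0.8,0,0,0,50, 1,0,0.8,0,0,0,50, 1,0,0.8,0,0,0,50, 1,0,0.8,0,0,0,50, 1,0,0.8,0,0,0,50, 1,0,0.8,0,0,0,50, 0,0,0,0,0,0,50]'
python3 - <<'E'
from h import *
o=bot.get_obs();R=Rn.from_rotvec(o["tool_rot"]).as_matrix();print(R.round(3),o["ee_pos"])
print(R.T@(np.array([491.5,-173,231])-o["ee_pos"])/25)
d=wristcam(bot.get_image("wrist"),o);cv2.imwrite("pics/w1.png",d["img"][:,:,::-1])
E
```

```text
time_s: 4.17
ee_pos: [437.4, -92.9, 233.9]
tool_rot: [-1.151, 1.265, -1.285]
ft_force: [0.4, 0.1, -0.3]
width: 49.8
[[-0.093  0.017  0.996]
 [-0.996 -0.    -0.093]
 [-0.002 -1.     0.017]] [437.38823231 -92.93394514 233.92496177]
[2.9884261  0.15349296 2.44975274]
```

View pics/w1.png

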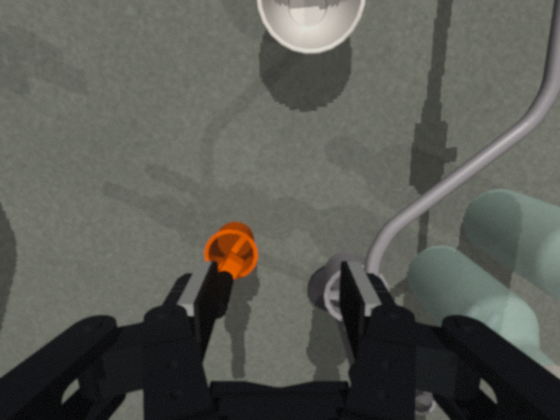

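```bash
python3 -m crank '[0.8,0,0.65,-0.16,0,0,50, 0.8,0,0.65,0,0,0,50, 0.7,0,0.6,0,0,0,50, 0.55,0,0.45,0,0,0,50, 0.1,0,0.1,0,0,0,50, 0,0,0,0,0,0,50]'
python3 - <<'E'
from h import *
from path import path
o=bot.get_obs();R=Rn.from_rotvec(o["tool_rot"]).as_matrix();print(R.round(3),o["ee_pos"])
print(R.T@(np.array([491.5,-173,231])-o["ee_pos"])/25)
d=wristcam(bot.get_image("wrist"),o);im=d["img"][:,:,::-1].copy()
pa=path(np.load("fit.npy"))[0]
for q in proj(d,np.c_[pa,np.full(len(pa),150)]):
    if abs(q).max()<900: cv2.circle(im,tuple(q.astype(int)),1,(0,255,0),-1)
for q in proj(d,[[491.5,-173,213]]): cv2.circle(im,tuple(q.astype(int)),3,(0,0,255),-1)
cv2.imwrite("pics/w2.png",im)
E
```

```text
time_s: 4.72
ee_pos: [489.9, -167.1, 232.8]
tool_rot: [-1.168, 1.276, -1.261]
ft_force: [-0.3, 0.9, 0.0]
width: 50.0
[[-0.081 -0.005  0.997]
 [-0.997  0.008 -0.081]
 [-0.007 -1.    -0.006]] [ 489.87192456 -167.06991097  232.78001065]
[0.23161032 0.06908469 0.08461681]
```

View pics/w2.png

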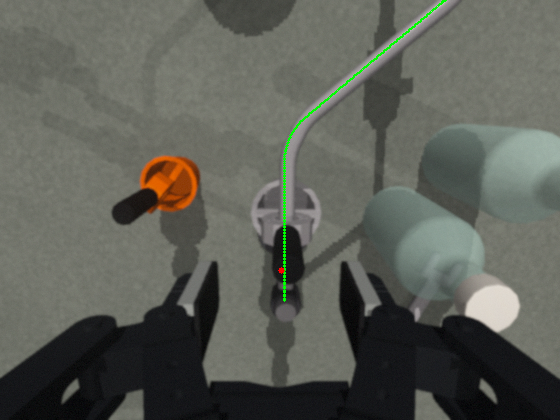

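```bash
python3 -m crank '[0.24,0,0.16,0,0,0,50, 0,0.5,0,0,0,0,50, 0,0.5,0,0,0,0,50, 0,0.5,0,0,0,0,50, 0,0.4,0,0,0,0,50, 0,0.2,0,0,0,0,50, 0,0,0,0,0,0,50]'
python3 - <<'E'
from h import *
o=bot.get_obs();R=Rn.from_rotvec(o["tool_rot"]).as_matrix();print(R.round(3),o["ee_pos"])
print(R.T@(np.array([493.5,-173.5,177])-o["ee_pos"])/25)
d=bot.get_image("wrist");cv2.imwrite("pics/w3.png",d["img"][:,:,::-1])
E
```

```text
time_s: 5.35
ee_pos: [490.6, -167.1, 175.9]
tool_rot: [-1.171, 1.273, -1.255]
ft_force: [0.1, -0.6, 0.3]
width: 50.2
[[-0.075 -0.006  0.997]
 [-0.997  0.009 -0.075]
 [-0.008 -1.    -0.006]] [ 490.63097914 -167.12943066  175.88724818]
[ 0.24514882 -0.04740286  0.13319484]
```

View pics/w3.png

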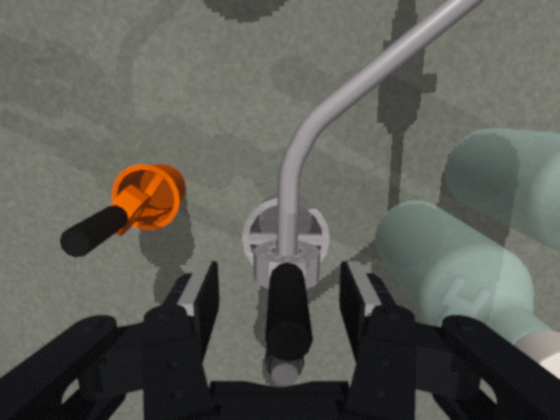

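```bash
python3 -m crank '[0.24,0,0.13,0,0,0,50, 0,0,0,0,0,0,50, 0,0,0,0,0,0,50]'
python3 - <<'E'
from h import *
o=bot.get_obs();R=Rn.from_rotvec(o["tool_rot"]).as_matrix();print(R.round(3),o["ee_pos"])
print(R.T@(np.array([493.5,-173.5,177])-o["ee_pos"])/25)
E
```

```text
time_s: 5.65
ee_pos: [494.5, -174.2, 177.6]
tool_rot: [-1.17, 1.27, -1.256]
ft_force: [0.8, -0.1, -0.2]
width: 50.3
[[-0.074 -0.003  0.997]
 [-0.997  0.007 -0.074]
 [-0.007 -1.    -0.004]] [ 494.46839028 -174.21221064  177.55892613]
[-0.02537289  0.02270031 -0.04065449]
```

```bash
python3 -m crank '[0,0,0,0,0,0,24, 0,0,0,0,0,0,24, 0,0,0,0,0,0,24, 0,0,0,0,0,0,24]'
python3 -m crank '[0,0,0,0,0,0,17, 0,0,0,0,0,0,14, 0,0,0,0,0,0,10, 0,0,0,0,0,0,8, 0,0,0,0,0,0,5, 0,0,0,0,0,0,0, 0,0,0,0,0,0,0]'
python3 - <<'E'
from h import *
o=bot.get_obs();R=Rn.from_rotvec(o["tool_rot"]).as_matrix();print(R.round(3),o["ee_pos"],o["ft_force"],o["ft_torque"])
d=bot.get_image("wrist");cv2.imwrite("pics/w4.png",d["img"][:,:,::-1])
d=bot.get_image("scene");cv2.imwrite("pics/s4.png",cv2.resize(d["img"][100:240,180:340,::-1],None,fx=4,fy=4,interpolation=2))
E
```

```text
time_s: 5.98
ee_pos: [495.6, -175.3, 179.4]
tool_rot: [-1.169, 1.267, -1.26]
ft_force: [-0.6, -0.1, 0.4]
width: 23.9
time_s: 6.57
ee_pos: [495.0, -175.3, 179.8]
tool_rot: [-1.171, 1.268, -1.259]
ft_force: [-1.6, -0.2, 0.8]
width: 14.4
[[-0.075 -0.002  0.997]
 [-0.997  0.005 -0.075]
 [-0.005 -1.    -0.002]] [ 494.97419052 -175.2525528   179.83834757] [-1.6191646  -0.22576163  0.78310911] [0.04365214 0.23685408 0.06725328]
```

View pics/w4.png

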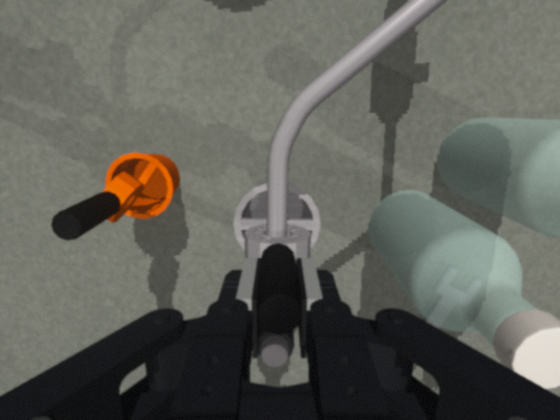

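View pics/s4.png

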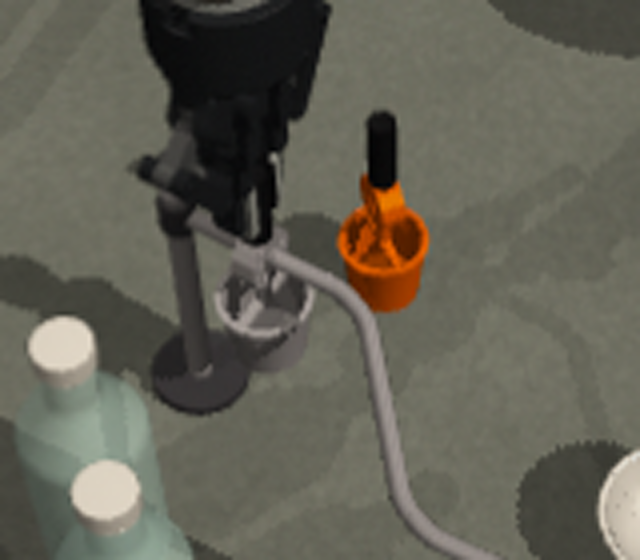

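```bash
python3 -m crank '[0,-0.08,0,0,0,0,0, 0,0,0,0,0,0,0]'
python3 -m crank '[-0.1,0,0,0,0,0,0, -0.15,0,0,0,0,0,0, -0.15,0,0,0,0,0,0]'
python3 -m crank '[0,0,0,0,0,0,0]'
```

```text
time_s: 6.83
ee_pos: [494.6, -174.7, 180.7]
tool_rot: [-1.171, 1.27, -1.257]
ft_force: [0.3, -0.6, -3.7]
width: 14.4
time_s: 7.08
ee_pos: [495.2, -164.9, 179.8]
tool_rot: [-1.171, 1.27, -1.259]
ft_force: [0.2, 0.0, -2.6]
width: 14.3
time_s: 7.17
ee_pos: [495.3, -164.2, 179.8]
tool_rot: [-1.17, 1.27, -1.258]
ft_force: [0.0, 0.6, -1.3]
width: 14.3
```

```bash
cat > plan.py <<'E'
import sys
from h import *
from path import path
from scipy.spatial import cKDTree
# usage: plan.py ds n off zt [bx by]
ds,n,off,zt=float(sys.argv[1]),int(sys.argv[2]),float(sys.argv[3]),float(sys.argv[4])
b=np.array([float(sys.argv[5]),float(sys.argv[6])]) if len(sys.argv)>6 else np.zeros(2)
pa=path(np.load("fit.npy"))[0]
tg=np.gradient(pa,axis=0);tg/=np.linalg.norm(tg,axis=1)[:,None]
seg=np.r_[0,np.cumsum(np.linalg.norm(np.diff(pa,axis=0),axis=1))]
def at(s):
    p=np.array([np.interp(s,seg,pa[:,k]) for k in(0,1)]);t=np.array([np.interp(s,seg,tg[:,k]) for k in(0,1)]);t/=np.linalg.norm(t)
    return p+b,t
o=bot.get_obs();R=Rn.from_rotvec(o["tool_rot"]).as_matrix();p=o["ee_pos"]
i=cKDTree(pa+b).query(p[:2])[1];s0=seg[i];q,t=at(s0);s0+=(p[:2]-q)@t;q,t=at(s0)
right=np.array([t[1],-t[0]])
hd=np.degrees(np.arctan2(t[1],t[0]));yaw=np.degrees(np.arctan2(R[1,2],R[0,2]))+90
f=o["ft_force"]
print("t%.2f s=%.1f off=%.1f z=%.1f head=%.1f yaw=%.1f  F fwd %.1f right %.1f up %.1f  |F|%.1f tq %s tilt x%.3f z%.3f"%(o["time_s"],s0,(p[:2]-q)@right,p[2],hd,yaw,f[:2]@t,f[:2]@right,f[2],np.linalg.norm(f),o["ft_torque"].round(2),R[2,0],R[2,2]))
P=p.copy();RR=R.copy()
for k in range(1,n+1):
    q,t=at(s0+ds*k);right=np.array([t[1],-t[0]])
    T=np.r_[q+off*right,zt]
    Z=np.r_[right,0];Y=np.array([0,0,-1.]);X=np.cross(Y,Z);RT=np.c_[X,Y,Z]
    sh=RR.T@(T-P)/25;rv=Rn.from_matrix(RR.T@RT).as_rotvec(degrees=True)/6
    print(sh.round(2).tolist(),rv.round(2).tolist())
    P,RR=T,RT
E
python3 plan.py 4 6 1.3 182
```

```text
t7.17 s=60.0 off=1.3 z=179.8 head=85.7 yaw=85.7  F fwd 0.6 right -0.0 up -1.3  |F|1.5 tq [ 0.05 -0.01 -0.04] tilt x-0.006 z-0.004
[-0.16, -0.09, -0.0] [0.03, -0.0, -0.06]
[-0.16, 0.0, 0.0] [0.0, 0.0, 0.0]
[-0.16, 0.0, -0.0] [0.0, -0.0, 0.0]
[-0.16, 0.0, 0.0] [0.0, 0.0, 0.0]
[-0.16, 0.0, -0.0] [0.0, 0.0, 0.0]
[-0.16, 0.0, -0.0] [0.0, -0.0, 0.0]
```

```bash
python3 -m crank '[-0.16,-0.09,0,0,0,0,0, -0.16,0,0,0,0,0,0, -0.16,0,0,0,0,0,0, -0.16,0,0,0,0,0,0, -0.16,0,0,0,0,0,0, -0.16,0,0,0,0,0,0]'
python3 plan.py 4 8 1.3 182
```

```text
time_s: 7.67
ee_pos: [496.3, -136.7, 181.0]
tool_rot: [-1.171, 1.273, -1.255]
ft_force: [1.5, -1.3, -3.5]
width: 14.2
t7.67 s=87.4 off=0.3 z=181.0 head=85.7 yaw=85.7  F fwd -1.2 right 1.6 up -3.5  |F|4.1 tq [-0.37 -0.29 -0.02] tilt x-0.008 z-0.006
[-0.16, -0.04, 0.04] [0.06, 0.0, -0.08]
[-0.16, 0.0, 0.0] [0.0, 0.55, 0.0]
[-0.15, 0.0, 0.01] [0.0, 1.09, 0.0]
[-0.15, 0.0, 0.01] [0.0, 1.09, 0.0]
[-0.15, 0.0, 0.01] [0.0, 1.09, 0.0]
[-0.15, 0.0, 0.01] [0.0, 1.09, 0.0]
[-0.15, 0.0, 0.01] [0.0, 1.09, 0.0]
[-0.15, 0.0, 0.01] [0.0, 1.09, 0.0]
```

```bash
python3 -m crank '[-0.14,-0.04,0.04,0,0,0,0, -0.14,0,0,0,0.3,0,0, -0.12,0,0.01,0,0.9,0,0]'
python3 plan.py 3.3 4 1.3 182
```

```text
time_s: 7.92
ee_pos: [499.4, -126.4, 182.6]
tool_rot: [-1.105, 1.363, -1.35]
ft_force: [1.0, -1.1, -4.6]
width: 14.5
t7.92 s=98.3 off=2.2 z=182.6 head=77.7 yaw=78.4  F fwd -0.8 right 1.2 up -4.6  |F|4.8 tq [-0.3  -0.13 -0.05] tilt x-0.006 z-0.005
[-0.13, 0.02, -0.03] [0.05, 1.02, -0.05]
[-0.13, 0.0, 0.01] [0.0, 0.9, 0.0]
[-0.13, 0.0, 0.01] [0.0, 0.9, 0.0]
[-0.13, 0.0, 0.01] [0.0, 0.9, 0.0]
```

```bash
python3 -m crank '[-0.13,0.01,-0.02,0,1,0,0, -0.13,0,0.01,0,0.9,0,0, -0.13,0,0.01,0,0.9,0,0]'
python3 plan.py 3.3 4 1.3 182
```

```text
time_s: 8.17
ee_pos: [502.8, -116.4, 182.8]
tool_rot: [-0.923, 1.58, -1.569]
ft_force: [-0.4, -0.3, -4.2]
width: 14.4
t8.17 s=109.5 off=1.7 z=182.8 head=59.5 yaw=60.8  F fwd -0.5 right -0.2 up -4.2  |F|4.2 tq [-0.02 -0.01 -0.04] tilt x-0.003 z-0.005
[-0.13, 0.03, -0.01] [0.05, 1.12, -0.03]
[-0.13, 0.0, 0.01] [0.0, 0.9, 0.0]
[-0.13, 0.0, 0.01] [0.0, 0.9, 0.0]
[-0.13, 0.0, 0.01] [0.0, 0.9, 0.0]
```

Very smooth; weight ≈4.2 N, no lateral load.

```bash
python3 -m crank '[-0.13,0.02,-0.01,0,1,0,0, -0.13,0,0.01,0,0.9,0,0, -0.13,0,0.01,0,0.9,0,0]'
python3 plan.py 3.3 4 1.3 182
```

```text
time_s: 8.42
ee_pos: [508.9, -107.7, 182.5]
tool_rot: [-0.704, 1.787, -1.777]
ft_force: [0.7, -0.3, -4.2]
width: 14.7
t8.42 s=120.6 off=0.9 z=182.5 head=41.2 yaw=43.1  F fwd 0.3 right 0.7 up -4.2  |F|4.3 tq [-0.1  -0.   -0.02] tilt x-0.001 z-0.006
[-0.13, 0.02, 0.03] [0.05, 1.18, -0.01]
[-0.13, 0.0, 0.0] [0.0, 0.17, 0.0]
[-0.13, 0.0, 0.0] [0.0, 0.0, 0.0]
[-0.13, 0.0, -0.0] [0.0, -0.0, 0.0]
```

```bash
python3 -m crank '[-0.13,0.02,0.02,0,1,0,0, -0.13,0,0,0,0.35,0,0, -0.13,0,0,0,0,0,0]'
python3 plan.py 4 5 1.3 182
```

```text
time_s: 8.67
ee_pos: [517.1, -100.5, 181.9]
tool_rot: [-0.584, 1.886, -1.873]
ft_force: [-0.0, 0.2, -3.4]
width: 14.1
t8.67 s=131.5 off=-0.1 z=181.9 head=35.0 yaw=34.4  F fwd 0.1 right -0.1 up -3.4  |F|3.4 tq [-0.   -0.03 -0.07] tilt x-0.000 z-0.007
[-0.16, -0.0, 0.05] [0.07, -0.1, -0.0]
[-0.16, 0.0, 0.0] [0.0, -0.0, 0.0]
[-0.16, 0.0, 0.0] [0.0, 0.0, 0.0]
[-0.16, 0.0, -0.0] [0.0, -0.0, 0.0]
[-0.16, 0.0, 0.0] [0.0, -0.0, 0.0]
```

```bash
python3 -m crank '[-0.16,0,0.03,0.07,-0.1,0,0, -0.16,0,0,0,0,0,0, -0.16,0,0,0,0,0,0, -0.16,0,0,0,0,0,0, -0.16,0,0,0,0,0,0]'
python3 plan.py 4.5 6 0.6 182
```

```text
time_s: 9.08
ee_pos: [535.2, -88.0, 181.8]
tool_rot: [-0.595, 1.869, -1.869]
ft_force: [0.2, 0.2, -3.6]
width: 14.3
t9.08 s=153.5 off=0.1 z=181.8 head=35.0 yaw=35.3  F fwd 0.2 right -0.0 up -3.6  |F|3.6 tq [-0.05 -0.04  0.05] tilt x0.000 z0.000
[-0.18, -0.01, 0.02] [-0.0, 0.05, 0.0]
[-0.18, 0.0, 0.0] [0.0, 0.0, 0.0]
[-0.18, 0.0, -0.0] [0.0, -0.0, 0.0]
[-0.18, 0.0, 0.0] [0.0, 0.0, 0.0]
[-0.18, 0.0, 0.0] [0.0, 0.0, 0.0]
[-0.18, 0.0, 0.0] [0.0, 0.0, 0.0]
```

```bash
python3 -m crank '[-0.18,0,0.02,0,0,0,0, -0.18,0,0,0,0,0,0, -0.18,0,0,0,0,0,0, -0.18,0,0,0,0,0,0, -0.18,0,0,0,0,0,0, -0.18,0,0,0,0,0,0]'
python3 plan.py 4.5 6 0.6 182
python3 - <<'E'
from h import *
from path import path
o=bot.get_obs()
d=wristcam(bot.get_image("wrist"),o);im=d["img"][:,:,::-1].copy()
pa=path(np.load("fit.npy"))[0]
for q in proj(d,np.c_[pa,np.full(len(pa),150)]):
    if abs(q).max()<900: cv2.circle(im,tuple(q.astype(int)),1,(0,255,0),-1)
cv2.imwrite("pics/w5.png",im)
d=bot.get_image("scene");cv2.imwrite("pics/s5.png",cv2.resize(d["img"][130:290,220:400,::-1],None,fx=3.5,fy=3.5,interpolation=2))
E
```

```text
time_s: 9.58
ee_pos: [560.0, -71.1, 181.6]
tool_rot: [-0.596, 1.868, -1.869]
ft_force: [-0.7, -0.6, -4.5]
width: 14.3
t9.58 s=183.5 off=0.5 z=181.6 head=35.0 yaw=35.4  F fwd -0.9 right 0.0 up -4.5  |F|4.6 tq [-0.03  0.    0.04] tilt x0.000 z0.000
[-0.18, -0.02, 0.01] [-0.0, 0.06, 0.0]
[-0.18, 0.0, -0.0] [0.0, -0.0, 0.0]
[-0.18, 0.0, 0.0] [0.0, -0.0, 0.0]
[-0.18, 0.0, 0.0] [0.0, 0.0, 0.0]
[-0.18, 0.0, 0.0] [0.0, 0.0, 0.0]
[-0.18, 0.0, -0.0] [0.0, -0.0, 0.0]
```

View pics/w5.png

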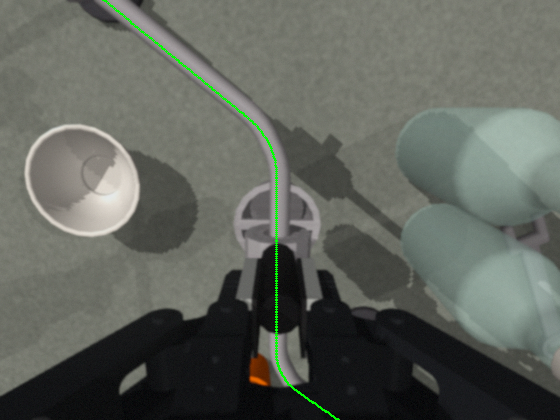

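View pics/s5.png

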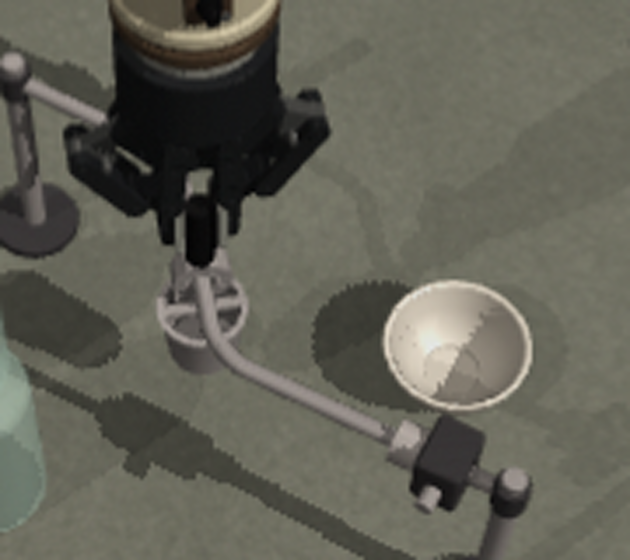

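```bash
python3 plan.py 4.5 6 0 182 1.6 -0.8; python3 -m crank '[-0.16,-0.01,0.04,0,0,0,0, -0.18,0,0,0,0,0,0, -0.18,0,0,0,0,0,0, -0.18,0,0,0,0,0,0, -0.18,0,0,0,0,0,0, -0.16,0,0,0,0,0,0]'
python3 plan.py 3.3 6 0 182 1.6 -0.8
```

```text
t9.68 s=182.9 off=-1.1 z=181.6 head=35.0 yaw=35.4  F fwd -1.4 right 0.1 up -4.1  |F|4.3 tq [-0.02  0.02 -0.01] tilt x-0.000 z0.000
[-0.18, -0.01, 0.05] [-0.0, 0.06, -0.0]
[-0.18, 0.0, -0.0] [0.0, -0.0, 0.0]
[-0.18, 0.0, 0.0] [0.0, -0.0, 0.0]
[-0.18, 0.0, 0.0] [0.0, 0.0, 0.0]
[-0.18, 0.0, -0.0] [0.0, -0.0, 0.0]
[-0.18, 0.0, 0.0] [0.0, 0.0, 0.0]
time_s: 10.18
ee_pos: [583.4, -55.9, 181.7]
tool_rot: [-0.596, 1.869, -1.869]
ft_force: [-0.2, 0.4, -4.4]
width: 14.5
t10.18 s=210.6 off=-0.1 z=181.7 head=35.0 yaw=35.3  F fwd 0.1 right -0.4 up -4.4  |F|4.4 tq [0.01 0.02 0.02] tilt x0.001 z-0.000
[-0.13, -0.01, 0.01] [0.0, 0.05, 0.01]
[-0.13, 0.0, -0.0] [0.0, -0.0, 0.0]
[-0.13, 0.0, 0.0] [0.0, -0.01, 0.0]
[-0.13, 0.0, -0.0] [0.0, -0.74, 0.0]
[-0.13, 0.0, -0.01] [0.0, -0.9, 0.0]
[-0.13, 0.0, -0.01] [0.0, -0.9, 0.0]
```

```bash
python3 -m crank '[-0.13,-0.01,0.01,0,0,0,0, -0.13,0,0,0,0,0,0, -0.13,0,0,0,-0.2,0,0, -0.13,0,0,0,-0.7,0,0]'
python3 plan.py 3.3 4 0 182 1.6 -0.8
```

```text
time_s: 10.52
ee_pos: [594.8, -47.5, 181.6]
tool_rot: [-0.677, 1.808, -1.806]
ft_force: [-3.0, -0.8, -2.7]
width: 14.4
t10.52 s=224.8 off=-0.3 z=181.6 head=41.3 yaw=40.9  F fwd -2.9 right -1.4 up -2.7  |F|4.2 tq [-0.05  0.54  0.03] tilt x0.002 z-0.002
[-0.13, -0.02, 0.01] [0.02, -0.95, 0.02]
[-0.13, 0.0, -0.01] [0.0, -0.9, 0.0]
[-0.13, 0.0, -0.01] [0.0, -0.9, 0.0]
[-0.13, 0.0, -0.01] [0.0, -0.9, 0.0]
```

```bash
python3 -m crank '[-0.09,-0.02,-0.03,0,-1,0,0, -0.12,0,-0.02,0,-1,0,0]'
python3 plan.py 3.3 4 0 182 1.6 -0.8
```

```text
time_s: 10.68
ee_pos: [598.0, -42.5, 181.9]
tool_rot: [-0.842, 1.663, -1.66]
ft_force: [-0.2, -0.1, -3.8]
width: 14.4
t10.68 s=230.7 off=-1.4 z=181.9 head=50.9 yaw=53.6  F fwd -0.2 right -0.1 up -3.8  |F|3.8 tq [-0.01 -0.04  0.01] tilt x0.002 z-0.003
[-0.13, -0.01, 0.06] [0.03, -0.46, 0.02]
[-0.13, 0.0, -0.01] [0.0, -0.9, 0.0]
[-0.13, 0.0, -0.01] [0.0, -0.9, 0.0]
[-0.13, 0.0, -0.01] [0.0, -0.9, 0.0]
```

Free again. Keep slightly inside.

```bash
python3 -m crank '[-0.13,0,0.01,0,-0.7,0,0, -0.13,0,-0.01,0,-0.9,0,0, -0.13,0,-0.01,0,-0.9,0,0]'
python3 plan.py 3.3 4 -0.8 182 1.6 -0.8
```

```text
time_s: 10.93
ee_pos: [603.5, -33.6, 181.6]
tool_rot: [-1.022, 1.47, -1.466]
ft_force: [-0.2, 0.6, -3.6]
width: 14.6
t10.93 s=241.6 off=-1.2 z=181.6 head=68.8 yaw=69.5  F fwd 0.5 right -0.4 up -3.6  |F|3.7 tq [-0.06 -0.05  0.03] tilt x0.002 z-0.004
[-0.13, -0.01, 0.01] [0.03, -0.78, 0.01]
[-0.13, 0.0, -0.01] [0.0, -0.9, 0.0]
[-0.13, 0.0, -0.01] [0.0, -0.85, 0.0]
[-0.13, 0.0, -0.0] [0.0, -0.27, 0.0]
```

```bash
python3 -m crank '[-0.13,0,0.01,0,-0.8,0,0, -0.13,0,-0.01,0,-0.9,0,0, -0.13,0,-0.01,0,-0.9,0,0, -0.13,0,0,0,-0.25,0,0]'
python3 plan.py 4 5 -0.5 182 1.6 -0.8
```

```text
time_s: 11.27
ee_pos: [606.8, -20.1, 181.4]
tool_rot: [-1.195, 1.239, -1.234]
ft_force: [0.1, 0.2, -3.9]
width: 14.4
t11.27 s=255.9 off=-0.3 z=181.4 head=86.3 yaw=87.9  F fwd 0.2 right 0.1 up -3.9  |F|3.9 tq [-0.03  0.02  0.01] tilt x0.000 z-0.004
[-0.16, -0.02, -0.0] [0.04, 0.26, 0.0]
[-0.16, 0.0, 0.0] [0.0, -0.0, 0.0]
[-0.16, 0.0, 0.0] [0.0, 0.0, 0.0]
[-0.16, 0.0, -0.0] [0.0, 0.0, 0.0]
[-0.16, 0.0, -0.0] [0.0, -0.0, 0.0]
```

```bash
python3 -m crank '[-0.16,-0.02,0,0,0.2,0,0, -0.16,0,0,0,0,0,0, -0.16,0,0,0,0,0,0, -0.16,0,0,0,0,0,0, -0.16,0,0,0,0,0,0, -0.16,0,0,0,0,0,0]'
python3 plan.py 4 2 -0.5 182 1.6 -0.8
python3 -m crank '[-0.16,0,0,0,0,0,0, -0.16,0,0,0,0,0,0, -0.16,0,0,0,0,0,0, -0.16,0,0,0,0,0,0, -0.16,0,0,0,0,0,0]'
python3 plan.py 4 5 -0.5 182 1.6 -0.8
```

```text
time_s: 11.77
ee_pos: [608.6, 6.2, 181.9]
tool_rot: [-1.184, 1.256, -1.251]
ft_force: [1.0, 0.9, -3.8]
width: 14.7
t11.77 s=282.2 off=-0.2 z=181.9 head=86.3 yaw=86.6  F fwd 1.0 right 0.9 up -3.8  |F|4.0 tq [ 0.02 -0.01 -0.04] tilt x0.001 z-0.004
[-0.16, -0.01, -0.01] [0.04, 0.04, 0.01]
[-0.16, 0.0, 0.0] [0.0, 0.0, 0.0]
time_s: 12.18
ee_pos: [609.8, 28.5, 181.8]
tool_rot: [-1.184, 1.256, -1.252]
ft_force: [0.5, -0.2, -3.2]
width: 14.2
t12.18 s=304.5 off=-0.4 z=181.8 head=86.3 yaw=86.6  F fwd -0.2 right 0.5 up -3.2  |F|3.2 tq [0.04 0.   0.01] tilt x0.001 z-0.004
[-0.16, -0.01, -0.0] [0.04, 0.04, 0.0]
[-0.16, 0.0, -0.0] [0.0, 0.0, 0.0]
[-0.16, 0.0, -0.0] [0.0, -0.0, 0.0]
[-0.16, 0.0, -0.0] [0.0, 0.0, 0.0]
[-0.16, 0.0, 0.0] [0.0, 0.0, 0.0]
```

```bash
python3 -m crank '[-0.16,0,0,0,0,0,0, -0.16,0,0,0,0,0,0, -0.16,0,0,0,0,0,0, -0.16,0,0,0,0,0,0, -0.12,0,0,0,0,0,0]'
python3 plan.py 3 2 -0.5 182 1.6 -0.8
python3 - <<'E'
from h import *
d=bot.get_image("wrist");cv2.imwrite("pics/w6.png",d["img"][:,:,::-1])
d=bot.get_image("scene");cv2.imwrite("pics/s6.png",cv2.resize(d["img"][190:300,280:400,::-1],None,fx=5,fy=5,interpolation=2))
E
```

```text
time_s: 12.6
ee_pos: [611.1, 49.8, 181.8]
tool_rot: [-1.184, 1.256, -1.251]
ft_force: [-0.7, -0.2, -4.3]
width: 14.7
t12.60 s=325.9 off=-0.5 z=181.8 head=86.3 yaw=86.6  F fwd -0.2 right -0.7 up -4.3  |F|4.4 tq [-0.01 -0.03  0.01] tilt x0.000 z-0.004
[-0.12, -0.01, 0.0] [0.04, 0.04, 0.0]
[-0.12, 0.0, -0.0] [0.0, 0.0, 0.0]
```

View pics/w6.png

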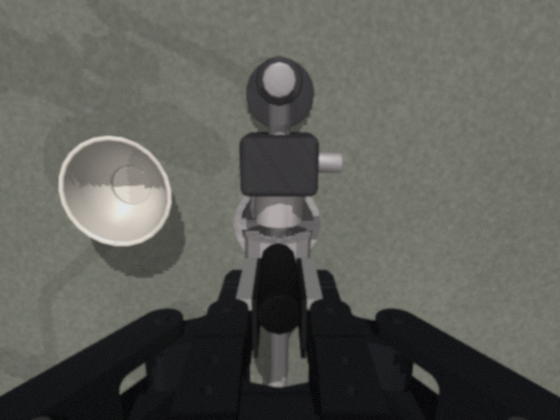

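View pics/s6.png

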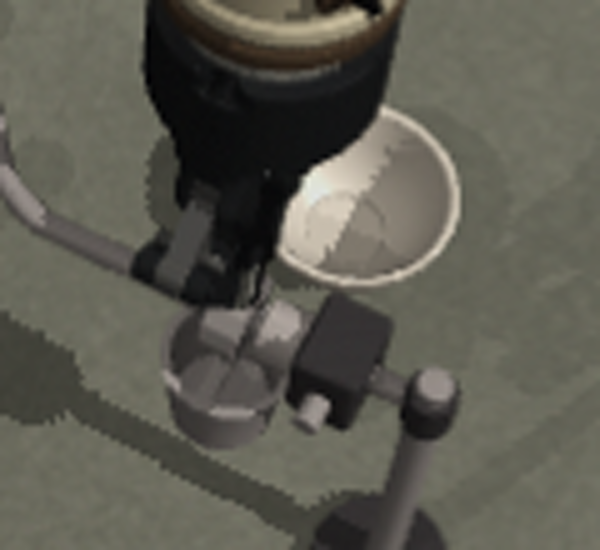

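```bash
for i in 1; do python3 -m crank '[-0.08,0,0,0,0,0,0, -0.08,0,0,0,0,0,0]'; python3 plan.py 3 0 -0.5 182 1.6 -0.8;done
python3 -m crank '[-0.06,0,0,0,0,0,0, -0.06,0,0,0,0,0,0]'; python3 plan.py 3 0 -0.5 182 1.6 -0.8
```

```text
time_s: 12.87
ee_pos: [611.3, 53.6, 181.8]
tool_rot: [-1.184, 1.256, -1.252]
ft_force: [-0.9, 0.1, -4.1]
width: 14.8
t12.87 s=329.7 off=-0.5 z=181.8 head=86.3 yaw=86.6  F fwd 0.0 right -0.9 up -4.1  |F|4.2 tq [-0.01 -0.01 -0.01] tilt x0.001 z-0.004
time_s: 13.03
ee_pos: [611.5, 56.2, 181.8]
tool_rot: [-1.185, 1.255, -1.253]
ft_force: [-1.2, -4.6, -3.4]
width: 14.5
t13.03 s=332.3 off=-0.5 z=181.8 head=86.3 yaw=86.6  F fwd -4.7 right -0.9 up -3.4  |F|5.9 tq [-0.86  0.18  0.05] tilt x0.002 z-0.004
```

```bash
python3 -m crank '[-0.06,0,0,0,0,0,0]'; python3 plan.py 3 0 -0.5 182 1.6 -0.8
python3 -m crank '[-0.06,0,0,0,0,0,0, -0.06,0,0,0,0,0,0]'; python3 plan.py 3 0 -0.5 182 1.6 -0.8
```

```text
time_s: 13.12
ee_pos: [611.6, 56.7, 181.9]
tool_rot: [-1.187, 1.255, -1.254]
ft_force: [-0.7, -4.3, -3.8]
width: 14.5
t13.12 s=332.7 off=-0.4 z=181.9 head=86.3 yaw=86.6  F fwd -4.3 right -0.4 up -3.8  |F|5.7 tq [-0.85  0.13  0.01] tilt x0.005 z-0.004
time_s: 13.28
ee_pos: [611.6, 58.2, 181.9]
tool_rot: [-1.189, 1.254, -1.257]
ft_force: [-1.4, -3.2, -3.5]
width: 14.0
t13.28 s=334.2 off=-0.5 z=181.9 head=86.3 yaw=86.5  F fwd -3.3 right -1.2 up -3.5  |F|5.0 tq [-0.83  0.14  0.03] tilt x0.008 z-0.005
```

```bash
python3 -m crank '[-0.07,0,0,0,0,0.06,0, -0.07,0,0,0,0,0.06,0]'; python3 plan.py 3 1 -0.5 182 1.6 -0.8
python3 -m crank '[-0.07,0,0,0,0,0.04,0, -0.07,0,0,0,0,0.04,0]'; python3 plan.py 3 1 -0.5 182 1.6 -0.8
```

```text
time_s: 13.45
ee_pos: [611.8, 61.1, 181.8]
tool_rot: [-1.18, 1.26, -1.248]
ft_force: [-0.5, -4.1, -3.2]
width: 14.3
t13.45 s=337.2 off=-0.5 z=181.8 head=86.3 yaw=86.5  F fwd -4.1 right -0.2 up -3.2  |F|5.2 tq [-0.87  0.14  0.08] tilt x-0.004 z-0.005
[-0.12, -0.01, 0.0] [0.05, 0.03, -0.04]
time_s: 13.62
ee_pos: [612.0, 64.1, 181.7]
tool_rot: [-1.174, 1.263, -1.243]
ft_force: [-0.6, -8.5, -3.8]
width: 14.5
t13.62 s=340.2 off=-0.5 z=181.7 head=86.3 yaw=86.5  F fwd -8.5 right -0.1 up -3.8  |F|9.3 tq [-1.66  0.24  0.08] tilt x-0.012 z-0.005
[-0.12, -0.01, 0.0] [0.05, 0.03, -0.11]
```

```bash
python3 - <<'E'
from h import *
d=bot.get_image("wrist");cv2.imwrite("pics/w7.png",cv2.resize(d["img"][100:340,180:380,::-1],None,fx=2.5,fy=2.5,interpolation=2))
print(bot.get_obs()["ft_force"])
d=bot.get_image("scene");cv2.imwrite("pics/s7.png",cv2.resize(d["img"][190:300,280:400,::-1],None,fx=5,fy=5,interpolation=2))
print(bot.get_obs()["ft_force"],bot.get_obs()["ee_pos"])
E
```

```text
[-1.38955209 -5.35625701 -4.31281706]
[-0.19296154 -5.66380568 -3.83963013] [611.99080551  63.91576847 181.71159669]
```

View pics/w7.png

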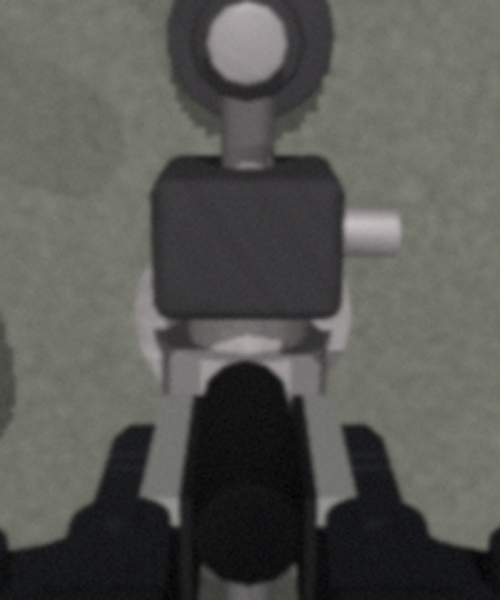

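View pics/s7.png

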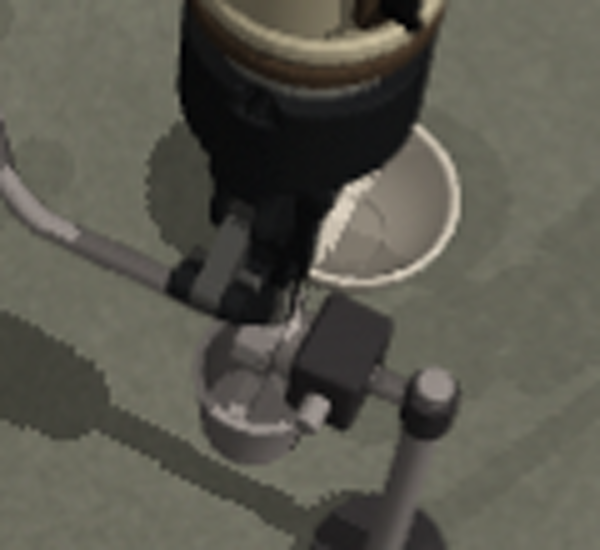

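```bash
python3 -m crank '[-0.06,0,0,0,0,-0.05,0]'; python3 plan.py 3 0 -0.5 182 1.6 -0.8; python3 -m crank '[-0.06,0,0,0,0,-0.05,0]'; python3 plan.py 3 0 -0.5 182 1.6 -0.8
```

```text
time_s: 13.8
ee_pos: [612.1, 64.3, 181.8]
tool_rot: [-1.18, 1.26, -1.248]
ft_force: [-1.5, -8.8, -3.5]
width: 14.8
t13.80 s=340.4 off=-0.5 z=181.8 head=86.3 yaw=86.5  F fwd -8.8 right -0.9 up -3.5  |F|9.6 tq [-1.7   0.31  0.03] tilt x-0.005 z-0.005
time_s: 13.88
ee_pos: [612.1, 64.5, 181.9]
tool_rot: [-1.186, 1.257, -1.254]
ft_force: [-1.1, -8.3, -3.8]
width: 14.4
t13.88 s=340.6 off=-0.5 z=181.9 head=86.3 yaw=86.5  F fwd -8.4 right -0.6 up -3.8  |F|9.2 tq [-1.71  0.28  0.06] tilt x0.003 z-0.006
```

```bash
python3 -m crank '[0.05,0.03,0,0,0,0,0, 0,0.02,0,0,0,0,0]'; python3 plan.py 3 0 -0.5 182 1.6 -0.8; python3 -m crank '[0,0.02,0,0,0,0,0]'; python3 plan.py 3 0 -0.5 182 1.6 -0.8
```

```text
time_s: 14.05
ee_pos: [612.2, 63.9, 181.1]
tool_rot: [-1.184, 1.258, -1.253]
ft_force: [-0.3, -3.3, -2.3]
width: 14.2
t14.05 s=340.1 off=-0.3 z=181.1 head=86.3 yaw=86.5  F fwd -3.3 right -0.1 up -2.3  |F|4.0 tq [-0.66  0.2   0.04] tilt x0.002 z-0.005
time_s: 14.13
ee_pos: [612.3, 64.0, 180.9]
tool_rot: [-1.184, 1.257, -1.253]
ft_force: [-2.0, -4.0, -1.4]
width: 14.2
t14.13 s=340.1 off=-0.2 z=180.9 head=86.3 yaw=86.5  F fwd -4.1 right -1.7 up -1.4  |F|4.6 tq [-0.87  0.32  0.04] tilt x0.002 z-0.005
```

```bash
python3 -m crank '[0.05,0,0,0,0,0,0]'; python3 plan.py 3 0 -0.5 182 1.6 -0.8; python3 -m crank '[0,0,0,0,0,0,18, 0,0,0,0,0,0,24, 0,0,0,0,0,0,30, 0,0,0,0,0,0,36, 0,0,0,0,0,0,45, 0,0,0,0,0,0,45]'; python3 plan.py 3 0 -0.5 182 1.6 -0.8
python3 - <<'E'
from h import *
d=bot.get_image("wrist");cv2.imwrite("pics/w8.png",d["img"][:,:,::-1])
E
```

```text
time_s: 14.22
ee_pos: [612.3, 63.5, 180.9]
tool_rot: [-1.183, 1.258, -1.252]
ft_force: [0.3, -0.0, -4.2]
width: 14.5
t14.22 s=339.6 off=-0.2 z=180.9 head=86.3 yaw=86.5  F fwd 0.0 right 0.3 up -4.2  |F|4.2 tq [ 0.05 -0.02  0.01] tilt x0.000 z-0.005
time_s: 14.72
ee_pos: [614.9, 66.6, 184.5]
tool_rot: [-1.173, 1.254, -1.251]
ft_force: [0.2, 0.5, -0.4]
width: 45.0
t14.72 s=342.9 off=2.2 z=184.5 head=86.3 yaw=86.5  F fwd 0.5 right 0.1 up -0.4  |F|0.7 tq [-0.07 -0.   -0.06] tilt x-0.006 z0.003
```

View pics/w8.png

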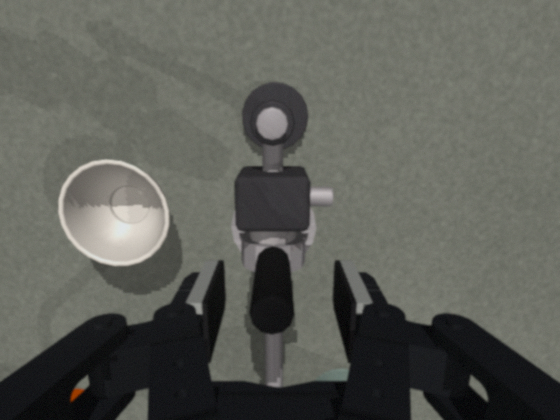

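```bash
python3 -m crank '[0,-0.4,0,0,0,0,45, 0,-0.5,0,0,0,0,45, 0,-0.6,0,0,0,0,45, 0,-0.6,0,0,0,0,45, 0,-0.8,0,0,0,0,45, 0,-1,0,0,0,0,45, 0,-1,0,0,0,0,45, 0,-1,0,0,0,0,45]'
python3 -m crank '[1,-1,-0.6,0,0,0,45, 1,-1,-0.6,0,0,0,45, 1,-1,-0.6,0,0,0,45, 1,-0.5,-1,0,0,0,45, 1,0,-1,0,0,0,45, 1,0,-1,0,0,0,45, 1,0,-1,0,0,0,45, 0,0,0,0,0,0,45]'
python3 - <<'E'
from h import *
for n in("top","scene"):
    d=bot.get_image(n);cv2.imwrite(f"pics/{n}9.png",d["img"][:,:,::-1])
    if n=="top":
        r=rect(d,150,555,640,20,140,5)
        for i in range(0,120,20): cv2.putText(r,str(140-i),(i*5,10),0,.35,(255,255,0))
        cv2.imwrite("pics/l3b.png",r[:,:,::-1])
    else: cv2.imwrite("pics/s9c.png",cv2.resize(d["img"][190:300,280:400,::-1],None,fx=5,fy=5,interpolation=2))
E
```

```text
time_s: 15.43
ee_pos: [611.6, 66.0, 339.0]
tool_rot: [-1.178, 1.261, -1.247]
ft_force: [0.1, -1.2, -1.1]
width: 45.0
time_s: 16.1
ee_pos: [451.1, -105.9, 449.8]
tool_rot: [-1.168, 1.232, -1.263]
ft_force: [0.3, 0.4, 0.2]
width: 45.4
```

View pics/l3b.png

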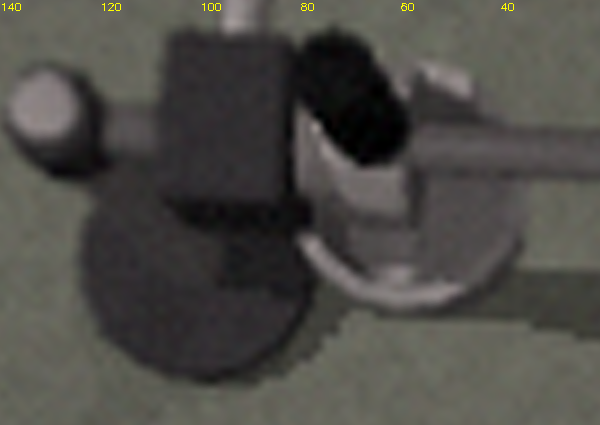

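View pics/s9c.png

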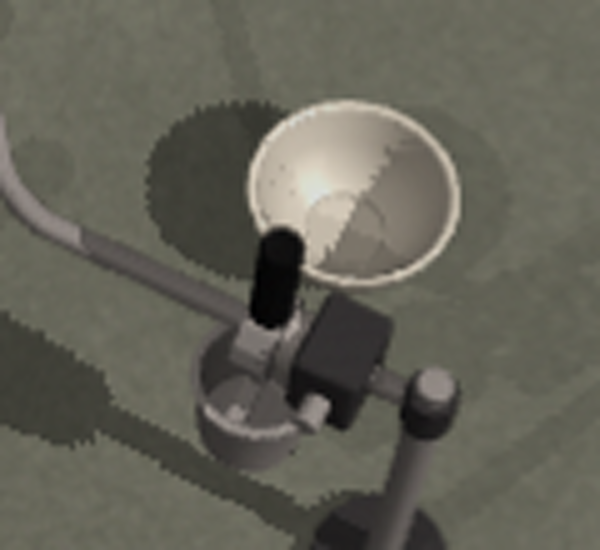

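View pics/top9.png

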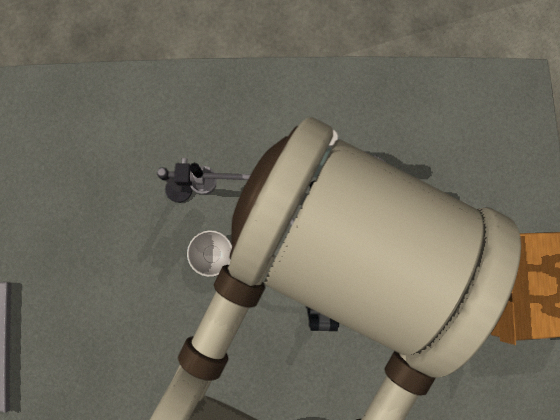

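```bash
python3 -c "
from plant import bot
print(bot.get_obs()['qvel'].round(3)); print(bot.hand_in())"
```

```text
[ 0.044  0.045 -0.007  0.008 -0.01   0.009]
the job is handed in; nothing more can be done
None
```

I gripped the grey carrier by its black stem, took it round both bends and pushed the sleeve in until it stopped. I then opened the fingers, lifted clear and handed in at about 16 s.

- **Forces on the way:** my readings after each move showed at most about 3 N of horizontal force from the ring touching the rod in the second bend. The push at the stop read about 8.8 N. Forces between readings were not seen.
- **Sleeve:** it met the ring at about y = 55.5 mm and stopped hard at about 64.3 mm. There the force rose from about 4 N to 8.8 N with almost no further motion, which fits the full 8 mm of travel. The pictures also show about 8 mm of sleeve movement, though the picture is only good to about 2 mm.
- **Final state:** the last pictures show the carrier hanging upright against the sleeve with the gripper well clear. The dish is where it was.
- **Not fully checked:** in the final top picture the arm hid most of the bottles and spanner. I saw no contact with them during the job. The arm still had a slight residual motion (about 0.04 rad/s) when I handed in.
- **A disagreement:** the wrist camera put the rod about 2 mm to the right of where the other two cameras did. I used a position in between and went by feel in the bends.

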